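Turn the wet chopping board over on the drying stand

TASK

The underside of the wider of the two white chopping boards on the drying stand is still wet. Turn that board over onto the stand's upper deck: lever it up by its overhanging edge until it stands against the step, then lower it over gently without letting it fall, so that it ends lying flat and square on the upper deck, wet side up. Leave the narrower board as it lies.

Things in the scene. Friction and masses are not known exactly. Their poses are not given: they have to be found in the camera images.
- wide_board: Wider white polyethylene board, 130 (own x) x 165 (own y) x 14 mm thick, 0.23 to 0.36 kg. Origin: centre of the face that is down at the start; z points up at the start, out of the face with the grey juice groove (the other face is plain). It starts on the stand's lower deck, 165 mm across the step, inner short edge 1 to 5 mm from the step face.
- wide_edge (a point): Middle of the wider board's outer short edge, at its lower corner (board x 0, y -82.5, z 0 mm). At the start this edge overhangs the open edge of the lower deck by about 42 mm, 50 mm above the table with nothing beneath, so a finger fits under it. Axes as the board's.
- narrow_board: Narrower board, a bystander: same look, 95 (own x) x 165 (own y) x 14 mm, origin and axes as on the wider one. It lies beside the wider one on the lower deck, 20 mm or more apart; which of them is nearer the robot varies.
- stand: Fixed metal stand, 290 mm along own x. Origin on the table, under the middle of the step face; x along the step, y from lower to upper deck (to the robot's left), z up. Lower deck: y -125 to 0, top 50 mm high. Step face: y 0, 12 mm high. Upper deck: y 0 to 100, top 62 mm high, empty; a board turned over overhangs it by 30 to 50 mm. Decks 8 mm thick, open below but for corner legs.
Mind the look-alikes: they are no part of the job. Leave any blue look-alike of the wide_board alone.

How it is judged (in metres and radians):
On the way:
1. the wider board stands on edge at the step (angle between wide_board's own z axis and vertical between 1.22 and 1.92 rad and y of wide_board in the frame of stand between -0.07 and 0.05 m and z of wide_board in the frame of stand below 0.17 m), for 0.1 s.
At the end, for the whole second after the job is handed in: The wider board rests on the upper deck, plain face up, level within 10 degrees and square to the step within 15, its centre 30 to 90 mm beyond the step face and within 100 mm of the middle of its length; the narrower board lies flat within 20 mm of where it was (angle between wide_board's own z axis and vertical above 2.967 rad and angle between the x axis of wide_board and the x axis of stand, either way round below 0.26 rad and y of wide_board in the frame of stand between 0.03 and 0.09 m and x of wide_board in the frame of stand between -0.1 and 0.1 m and z of wide_board in the frame of stand between 0.067 and 0.085 m and linear speed of wide_board below 0.02 m/s and angular speed of wide_board below 0.1 rad/s and distance of narrow_board from where it was at the start of the episode below 0.02 m and angle between narrow_board's own z axis and vertical below 0.1 rad); the robot touches nothing.
It fails at once if the wider board falls or is flung over (turns faster than 7.5 rad/s; let go from some 20 degrees it would) (angular speed of wide_board above 7.5 rad/s).
It fails at once if the narrower board is moved by more than 20 mm (distance of narrow_board from where it was at the start of the episode above 0.02 m).
It also fails if it takes over 58 s, if anything falls off the work surface, if the arm or the gripper's body presses on something with over 40 N, if the wrist force passes 120 N, or if a joint passes its speed limit or range.

ROBOT

A 6-joint arm with a two-finger parallel gripper is mounted at the origin on the work surface. World frame = base frame: x ahead of the robot, y to its left, z up, the work surface at z = 0. Lengths are in m, angles in degrees, forces in N, time in s.
With the tool pointing down it reaches from about 0.3 to 0.775 m from the base axis. Payload 14.6 kg.
Tool frame: the origin (TCP) lies midway between the tips of the shut fingers; the grasp point (between the pads) lies 19 mm behind it; x points along the fingers, y is the direction in which the jaws open and shut, and the axes are right-handed (so a half turn about x gives the same grasp; the last joint's range is limited). The gripper opens to 85 mm and grips with 20 to 120 N. Pads are 22 mm wide; open, the fingers measure 114 mm over their backs; the gripper's body (76 mm by 85 mm) begins 54 mm behind the grasp point. The pads swing forward as they close: fully open they stand 13 mm farther back than shut.
Start: joints at [-68.732, 17.183, 87.147, -0, 75.671, -3.816], TCP at [0.233, -0.498, 0.204] pointing down, gripper open.
Joint ranges: [-173.82, 173.82], [-45.26, 126.66], [13.44, 144.39], [-59.66, 239.66], [0, 175.72], [-146.38, 146.38]. Speed limits (degrees/s): [127.2, 127.2, 147.25, 180, 180, 180].

INTERFACE

Orientations are given as a 3x3 rotation matrix whose columns are the frame's x, y, z axes.
In Python, from station import bot, vision gives the robot as it stands.
- The arm moves only by the tool drive_tool, never from a script. Its argument "moves" is a list of rows, each an object of numbers: "tx", "ty", "tz": the shift along the tool's x, y, z in cm; "rx", "ry", "rz": the turn, a rotation vector about the tool's x, y, z in degrees; "fingers": the finger opening in cm, from 0 to 8.54. A call has 1 to 10 rows; each row is the pose to reach, as a shift and turn from the pose commanded when the call began, along the tool's axes at that moment; what a row does not reach only later rows make up. A row lasts 1/8 s, in which the tool goes at most 62.5 mm and 10.7 degrees, less where a joint would pass 70% of its speed; a pose out of reach is approached as far as the arm can. A call with a gripper value outside its range is refused whole. The fingers move at their own pace and stop on an object; the grip force is fixed at half the most. Time passes only in rows, so rows that repeat a pose let the fingers close. It gives the time, the measured TCP pose, the force and the opening at its end, in the units of the state.
- bot.read_state(): the state, without advancing time (a new reading comes with each control period).
- vision.grab_frame(name): name is "scene" or "top"; returns a dict with "pixels" (384x512x3 uint8, red, green, blue), "range_z" (384x512 float32, m along the optical axis (not along the pixel's ray), 0 where there is no reading), "mtx" (3x3 intrinsics, pixels), "D" ([k1, k2, p1, p2, k3] as OpenCV has them; the pictures are not rectified), "xyz" and "rotation" of the camera in the world. Camera axes: x right, y up, looking along -z (the intrinsics and any distortion apply to the point x, -y, -z); pixel columns grow to the right and rows downward; lengths in m; the calibration is good to about 2 mm. A picture is of the moment at which its call begins.
- bot.sign_off(): hands the job in, once; it reports no verdict.
The state is a dict: "time_s": time; "joints": joint angles; "dq": joint speeds; "tau": joint torques, N m; "position": TCP position; "tcp_rot": TCP orientation; "ft_force": force on the tool from outside, world axes, zero at the start; "torque": the same for the moment, N m; "finger_gap": finger opening in m.
Only numpy, scipy, OpenCV 4.12 (cv2) and the standard library are available. Lean on these libraries where they do the work, as an engineer would, in place of code of your own. Each camera call takes 0.05 s, during which the arm holds its last target.

## Working session

There is one attempt and no reset: what is moved stays moved. The work goes in short steps, Python scripts to look and compute and a tool call to move; the robot and the scene stay as the last step left them, time stands still between calls to the robot, and variables do not carry over. Pictures are saved under pics/ and viewed, and the job is handed in when it is done.

Besides the shell and the picture viewer there is one more tool, called after "Call:" as name([rows], argument=value, ...), one row to a line, values as JSON. drive_tool: Moves the arm, as the interface text tells. Its arguments: {"type":"object","properties":{"moves":{"type":"array"}},"required":["moves"]}

```bash
mkdir -p pics; ls
python3 - <<'E'
from station import bot, vision
import cv2,numpy as np
for n in ["scene","top"]:
    f=vision.grab_frame(n)
    cv2.imwrite(f"pics/{n}0.png",f["pixels"][:,:,::-1])
    np.savez(f"{n}0.npz",**f)
    print(n,f["xyz"],np.round(f["rotation"],3).tolist(),f["mtx"].tolist(),f["D"])
s=bot.read_state();print(s)
E
```

```text
pics
scene [ 1.22847643 -0.42180497  0.57713742] [[0.223, -0.586, 0.779], [0.975, 0.138, -0.175], [-0.005, 0.798, 0.602]] [[385.9701110969156, 0.0, 258.08185495403865], [0.0, 385.9701110969156, 192.68323245748394], [0.0, 0.0, 1.0]] [-0.06286698  0.          0.          0.          0.        ]
top [ 0.46850064 -0.27230347  1.01952841] [[0.027, 0.992, -0.123], [-1.0, 0.028, 0.006], [0.009, 0.123, 0.992]] [[375.2521392607337, 0.0, 248.09747941624562], [0.0, 375.2521392607337, 192.6229075497968], [0.0, 0.0, 1.0]] [-0.04233448  0.          0.          0.          0.        ]
{'time_s': 0.1, 'joints': array([-6.87325479e+01,  1.72111756e+01,  8.71767803e+01,  1.50656246e-03,
        7.56724762e+01, -3.81485039e+00]), 'dq': array([-0.01659294, -0.12485162, -0.09921668,  0.05063137, -0.00187507,
        0.09410093]), 'tau': array([-2.34586196e-04, -5.44380069e+01, -3.62369514e+01, -1.26956270e-04,
        3.05297290e-03, -5.35578442e-05]), 'position': array([ 0.23307883, -0.49789834,  0.20378996]), 'tcp_rot': array([[-3.58834794e-04,  4.23913597e-01, -9.05702563e-01],
       [ 9.92148119e-04, -9.05702025e-01, -4.23913738e-01],
       [-9.99999443e-01, -1.05070609e-03, -9.55876784e-05]]), 'ft_force': array([0.44442267, 0.15023263, 0.33441142]), 'torque': array([-0.02723464, -0.07039946, -0.00332223]), 'finger_gap': 0.08549325368681748}
```

View pics/scene0.png

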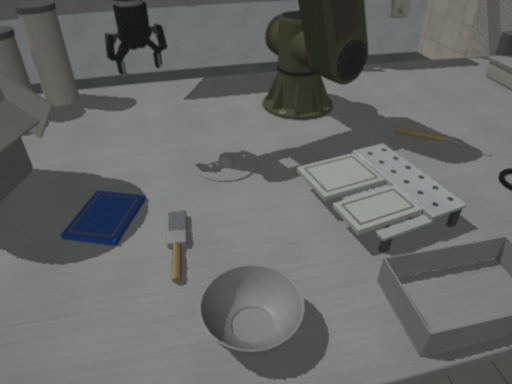

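View pics/top0.png

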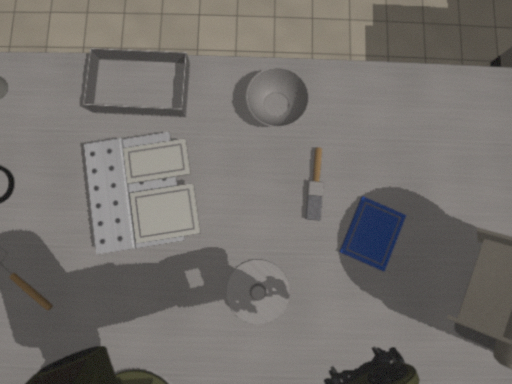

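The top view shows the stand at columns 85-190. The wide board is centred near (166,213) and the narrow one near (157,160). The upper deck is at columns 85-130, and the boards overhang to the right, which is -y. I'll measure these next.

```bash
cat > h.py <<'E'
import numpy as np, cv2
def pts(f,uv,z=None):
    """pixels -> world on plane z (or by depth if z None)"""
    uv=np.asarray(uv,float).reshape(-1,2)
    n=cv2.undistortPoints(uv.reshape(-1,1,2),f["mtx"],f["D"]).reshape(-1,2)
    d=np.c_[n[:,0],-n[:,1],-np.ones(len(n))]
    R=f["rotation"];w=d@R.T
    if z is None:
        k=f["range_z"][uv[:,1].round().astype(int),uv[:,0].round().astype(int)]
    else: k=(z-f["xyz"][2])/w[:,2]
    return f["xyz"]+w*k[:,None]
def proj(f,P):
    c=(np.asarray(P,float).reshape(-1,3)-f["xyz"])@f["rotation"]
    return cv2.projectPoints(np.c_[c[:,0],-c[:,1],-c[:,2]],np.zeros(3),np.zeros(3),f["mtx"],f["D"])[0].reshape(-1,2)
E
python3 - <<'E'
from h import *
f=dict(np.load("top0.npz"))
im=f["pixels"];sub=im[120:260,75:210]
cv2.imwrite("pics/topcrop.png",cv2.resize(sub[:,:,::-1],None,fx=5,fy=4.2,interpolation=cv2.INTER_CUBIC))
for p in [(165,212),(140,215),(157,160),(105,190),(125,200),(196,240),(188,150),(150,240)]:
    print(p,im[p[1],p[0]],pts(f,[p])[0].round(4))
# all points by depth
v,u=np.mgrid[110:270,70:215];uv=np.c_[u.ravel(),v.ravel()]
P=pts(f,uv);
col=im[uv[:,1],uv[:,0]].astype(int)
h=np.histogram(P[:,2],bins=np.arange(-.005,.09,.005));print(h[0])
g=sub.astype(int)
E
```

```text
(165, 212) [159 157 148] [ 0.5313 -0.0678  0.0647]
(140, 215) [158 156 146] [ 0.5221 -0.0032  0.0605]
(157, 160) [157 155 147] [ 0.6658 -0.0395  0.0638]
(105, 190) [153 150 151] [0.5839 0.0915 0.0611]
(125, 200) [157 155 154] [0.5593 0.0374 0.0623]
(196, 240) [135 130 128] [ 0.4624 -0.1411 -0.004 ]
(188, 150) [129 124 123] [ 7.095e-01 -1.085e-01  3.000e-04]
(150, 240) [152 150 144] [ 0.4594 -0.0326  0.0608]
[8297 3072   58   60   57   54   53   31   42   48  836  374 1653 7616
  646    0    0    0]
```

View pics/topcrop.png

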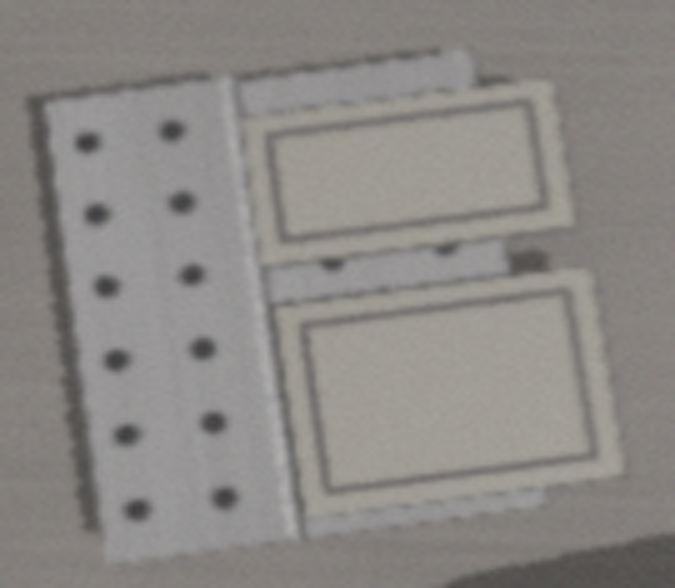

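Run:
```python
from h import *
f=dict(np.load("top0.npz"))
im=cv2.GaussianBlur(f["pixels"],(3,3),0).astype(int)
v,u=np.mgrid[0:384,0:512];uv=np.c_[u.ravel(),v.ravel()]
P=pts(f,uv).reshape(384,512,3)
Z=P[...,2]
roi=(u>70)&(u<215)&(v>110)&(v<270)
# boards: higher R-B + above table
hi=(Z>0.035)&roi
rb=im[...,0]-im[...,2]
print(np.histogram(rb[hi],bins=range(-6,20,2)))
m=((rb>=6)&hi).astype(np.uint8)
m=cv2.morphologyEx(m,cv2.MORPH_CLOSE,np.ones((5,5)));m=cv2.morphologyEx(m,cv2.MORPH_OPEN,np.ones((5,5)))
def rep(c,z,name):
    q=pts(f,c.reshape(-1,2),z)[:,:2]
    (cx,cy),(w,h),a=cv2.minAreaRect((q*1000).astype(np.float32))
    print(name,"c",round(cx,1),round(cy,1),"wh",round(w,1),round(h,1),"a",round(a,2),cv2.boxPoints(((cx,cy),(w,h),a)).round(1).tolist())
for c in cv2.findContours(m,cv2.RETR_EXTERNAL,cv2.CHAIN_APPROX_NONE)[0]:
    if cv2.contourArea(c)>300: rep(c,.064,"board")
s=(hi&(Z>.04)).astype(np.uint8)
up=(hi&(Z>.05)&(m==0)).astype(np.uint8)
up=cv2.morphologyEx(up,cv2.MORPH_OPEN,np.ones((13,13)))
for c in cv2.findContours(up,cv2.RETR_EXTERNAL,cv2.CHAIN_APPROX_NONE)[0]:
    if cv2.contourArea(c)>300: rep(c,.062,"updeck")
o=f["pixels"].copy();o[m>0,0]=255;o[up>0,2]=255
cv2.imwrite("pics/seg.png",cv2.resize(o[110:270,70:215,::-1],None,fx=4,fy=3.7,interpolation=cv2.INTER_NEAREST))
```

```text
(array([   0,    0,   10, 3031, 2218,  290,  392, 1200, 3491,  607,    0,
          0]), array([-6, -4, -2,  0,  2,  4,  6,  8, 10, 12, 14, 16, 18]))
board c 529.6 -66.2 wh 132.7 167.7 a 10.59 [[449.0, 4.0], [479.79998779296875, -160.8000030517578], [610.2000122070312, -136.5], [579.4000244140625, 28.399999618530273]]
board c 664.1 -38.1 wh 97.3 166.4 a 10.89 [[600.5999755859375, 34.400001525878906], [632.0, -129.0], [727.5999755859375, -110.5999984741211], [696.2000122070312, 52.79999923706055]]
updeck c 571.9 79.9 wh 291.0 101.9 a 10.88 [[419.3999938964844, 102.5], [438.6000061035156, 2.4000000953674316], [724.4000244140625, 57.29999923706055], [705.2000122070312, 157.39999389648438]]
```

View pics/seg.png

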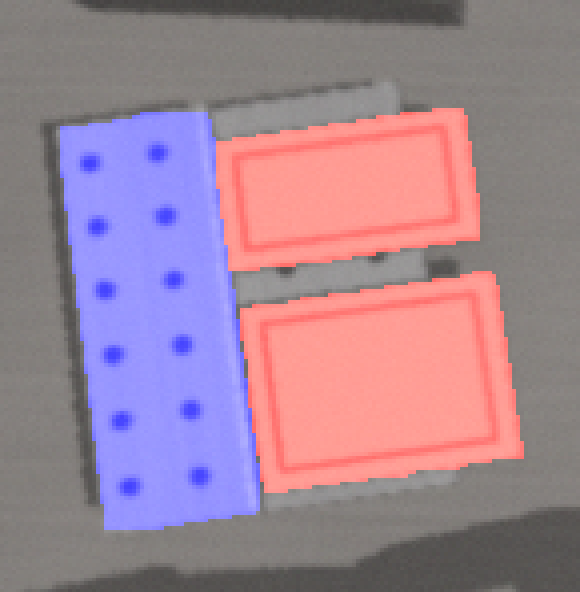

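Call:
drive_tool([
  {"tx": -4, "tz": -5, "fingers": 4.5},
  {"tx": -7, "tz": -10},
  {"tx": -7, "tz": -14},
  {"tx": -7, "tz": -14},
])

```text
invalid input at $.moves[0]: expected keys tx, ty, tz, rx, ry, rz, fingers
```

```bash
cat >> h.py <<'E'
def log():
    from station import bot
    import json
    s=bot.read_state()
    open("log.txt","a").write(json.dumps({k:np.asarray(s[k]).tolist() for k in("joints","position","tcp_rot")})+"\n")
    print(round(s["time_s"],2),s["joints"].round(2),s["position"].round(4),"F",s["ft_force"].round(1),"gap",round(float(s["finger_gap"]),4));print(s["tcp_rot"].round(3))
    return s
E
python3 -c "
from h import *;log()"
```

```text
0.1 [-68.73  17.21  87.18   0.    75.67  -3.81] [ 0.2331 -0.4979  0.2038] F [0.4 0.2 0.3] gap 0.0855
[[-0.     0.424 -0.906]
 [ 0.001 -0.906 -0.424]
 [-1.    -0.001 -0.   ]]
```

Call:
drive_tool([
  {"ry": 8, "rz": 5, "rx": 5},
  {"ry": 16, "rz": 10, "rx": 10},
  {"ry": 20, "rz": 15, "rx": 10},
  {"ry": 20, "rz": 15, "rx": 10},
])

```text
invalid input at $.moves[0]: expected keys tx, ty, tz, rx, ry, rz, fingers
```

```bash
python3 -c "
from h import *;log()"
```

```text
0.1 [-68.73  17.21  87.18   0.    75.67  -3.81] [ 0.2331 -0.4979  0.2038] F [0.4 0.2 0.3] gap 0.0855
[[-0.     0.424 -0.906]
 [ 0.001 -0.906 -0.424]
 [-1.    -0.001 -0.   ]]
```

All keys are needed in each row.

Call:
drive_tool([
  {"tx": -4, "ty": 0, "tz": -5, "rx": 0, "ry": 0, "rz": 0, "fingers": 4.5},
  {"tx": -7, "ty": 0, "tz": -10, "rx": 0, "ry": 0, "rz": 0, "fingers": 4.5},
  {"tx": -7, "ty": 0, "tz": -14, "rx": 0, "ry": 0, "rz": 0, "fingers": 4.5},
  {"tx": -7, "ty": 0, "tz": -14, "rx": 0, "ry": 0, "rz": 0, "fingers": 4.5},
])

```text
time_s: 0.6
position: [0.3618, -0.4375, 0.274]
tcp_rot: [[-0.0, 0.427, -0.904], [0.001, -0.904, -0.427], [-1.0, -0.001, -0.0]]
ft_force: [0.2, 0.0, -0.4]
finger_gap: 0.0451
```

```bash
python3 -c "
from h import *;log()"
```

```text
0.6 [-5.411e+01  1.709e+01  7.807e+01  1.000e-02  8.488e+01  1.063e+01] [ 0.3618 -0.4375  0.274 ] F [ 0.2  0.  -0.4] gap 0.0451
[[-0.     0.427 -0.904]
 [ 0.001 -0.904 -0.427]
 [-1.    -0.001 -0.   ]]
```

Call:
drive_tool([
  {"tx": 0, "ty": 0, "tz": 0, "rx": 5, "ry": 8, "rz": 5, "fingers": 4.5},
  {"tx": 0, "ty": 0, "tz": 0, "rx": 10, "ry": 14, "rz": 10, "fingers": 4.5},
  {"tx": 0, "ty": 0, "tz": 0, "rx": 10, "ry": 20, "rz": 15, "fingers": 4.5},
  {"tx": 0, "ty": 0, "tz": 0, "rx": 10, "ry": 20, "rz": 15, "fingers": 4.5},
])

```text
time_s: 1.1
position: [0.3581, -0.4388, 0.2738]
tcp_rot: [[0.403, 0.208, -0.891], [-0.123, -0.953, -0.278], [-0.907, 0.222, -0.359]]
ft_force: [-0.6, 0.1, -0.4]
finger_gap: 0.0452
```

```bash
python3 -c "
from h import *;log()"
```

```text
1.1 [-62.91   5.67  95.01  19.91  62.87   5.74] [ 0.3581 -0.4388  0.2738] F [-0.6  0.1 -0.4] gap 0.0452
[[ 0.403  0.208 -0.891]
 [-0.123 -0.953 -0.278]
 [-0.907  0.222 -0.359]]
```

```bash
cat > kin.py <<'E'
import numpy as np, json
from scipy.spatial.transform import Rotation as Ro
from scipy.optimize import least_squares
C=np.array([[0,-1,0],[0,0,-1],[1,0,0]],float) # cols set: tool x=z_f, y=-x_f, z=-y_f
def fk(q,p):
    h,a1,d,a2,a3,d4,d6,w=p
    e=lambda ax,a:Ro.from_euler(ax,a,degrees=True).as_matrix()
    R1=e('z',q[0]);R2=R1@e('y',q[1]);R3=R2@e('y',q[2]);R4=R3@e('z',q[3]);R5=R4@e('y',q[4]);R6=R5@e('z',q[5])
    P=R1@[a1,d,h]+R2@[0,0,a2]+R3@[a3,0,d4]+R5@[w,0,d6]
    return P,R6@C
J=[[-173.82,173.82],[-45.26,126.66],[13.44,144.39],[-59.66,239.66],[0,175.72],[-146.38,146.38]]
J=np.array(J)
def load(): return [json.loads(l) for l in open("log.txt")]
def fit():
    L=load()
    p0=np.array([.25,0,.035,.35,0,.35,.25,0])
    reg=np.array([.02,.02,.02,.02,.02,.02,.02,.02])
    def r(p):
        o=[]
        for l in L:o+=list((fk(l["joints"],p)[0]-l["position"])/.0005)
        return np.r_[o,(p-p0)/.1]
    return least_squares(r,p0).x
def ik(P,R,p,q0):
    def r(q):
        a,b=fk(q,p)
        return np.r_[(a-P)*10,Ro.from_matrix(b.T@R).as_rotvec()]
    s=least_squares(r,np.clip(q0,J[:,0]+.1,J[:,1]-.1),bounds=(J[:,0],J[:,1]),x_scale=50)
    return s.x,np.linalg.norm(s.fun)
E
python3 - <<'E'
from kin import *
p=fit();print(p.round(4))
for l in load()[1:]:
    P,R=fk(l["joints"],p);print((P-l["position"]).round(4),(R-l["tcp_rot"]).round(3).tolist())
E
```

```text
[ 2.212e-01  1.000e-04  3.660e-02  4.241e-01  4.090e-02  4.474e-01
  2.718e-01 -0.000e+00]
[0. 0. 0.] [[-0.0, -0.0, 0.0], [0.0, 0.0, 0.0], [0.0, -0.0, 0.0]]
[-0.  0. -0.] [[-0.0, 0.0, 0.0], [0.0, 0.0, 0.0], [-0.0, -0.0, 0.0]]
[-0. -0. -0.] [[-0.0, -0.0, -0.0], [0.0, -0.0, 0.0], [-0.0, -0.0, 0.0]]
```

```bash
cat > path.py <<'E'
from kin import *
a=np.radians(10.8)
xs=np.array([np.cos(a),np.sin(a),0]);ys=np.array([-np.sin(a),np.cos(a),0]);z=np.array([0,0,1.])
O=np.array([.5813,.0308,0]); XB=-.069
def W(x,y,h): return O+x*xs+y*ys+h*z
def Rt(th,yaw=0,s=1,sx=0):
    # th: tool angle (0 -> +ys, 90 down, 180 -> -ys)  yaw: turn about board-like normal (tool y)
    c,n=np.cos(np.radians(th)),np.sin(np.radians(th))
    X=c*ys-n*z; Y=s*(n*ys+c*z)   # jaws axis
    R=np.c_[X,Y,np.cross(X,Y)]
    return R@Ro.from_euler('y',yaw,degrees=True).as_matrix()
E
python3 - <<'E'
from path import *
p=fit()
qs=np.array(load()[-1]["joints"])
rng=np.random.default_rng(0)
for s in (1,-1):
  for yaw in (-25,0,25):
    out=[]
    for th,psi in ((25,0),(35,0),(45,0),(90,90),(135,180),(145,180),(155,180)):
        r=.135;pv=(-.003,.057) if psi<91 else (-.003,.069)
        P=W(XB,pv[0]-r*np.cos(np.radians(psi)),pv[1]+r*np.sin(np.radians(psi)))
        best=None
        for k in range(8):
            q0=qs if k==0 else np.array([0,30,90,90,80,0])+rng.uniform(-1,1,6)*[60,30,30,120,60,120]
            q,e=ik(P,Rt(th,yaw,s),p,q0)
            if best is None or e<best[1]-1e-4: best=(q,e)
            if e<1e-4:break
        out.append((th,best[0].round(0).astype(int).tolist() if best[1]<.002 else "x"+str(round(best[1],3))))
    print(s,yaw);[print("  ",o) for o in out]
E
```

```text
1 -25
   (25, 'x0.087')
   (35, 'x0.107')
   (45, 'x0.114')
   (90, [-6, 0, 112, 10, 44, -113])
   (135, 'x0.072')
   (145, 'x0.151')
   (155, 'x0.575')
1 0
   (25, [-35, 55, 71, 41, 106, -144])
   (35, [-33, 49, 75, 37, 99, -143])
   (45, [-31, 44, 78, 32, 91, -141])
   (90, [-2, 13, 94, 0, 73, -103])
   (135, [33, 34, 94, -42, 77, -48])
   (145, [36, 39, 92, -48, 83, -43])
   (155, [38, 44, 90, -54, 90, -40])
1 25
   (25, [-27, 65, 53, 28, 125, -142])
   (35, [-26, 60, 57, 23, 118, -140])
   (45, [-24, 55, 60, 18, 111, -136])
   (90, [0, 29, 76, -5, 100, -101])
   (135, [28, 46, 76, -30, 99, -56])
   (145, [30, 50, 74, -35, 104, -51])
   (155, [32, 54, 72, -41, 109, -46])
-1 -25
   (25, [-27, 65, 53, 28, 125, 38])
   (35, [-26, 60, 57, 23, 118, 40])
   (45, [-24, 55, 60, 18, 111, 44])
   (90, [0, 29, 76, -5, 100, 79])
   (135, [28, 46, 76, -30, 99, 124])
   (145, [30, 50, 74, -35, 104, 129])
   (155, [32, 54, 72, -41, 109, 134])
-1 0
   (25, [-35, 55, 71, 41, 106, 36])
   (35, [-33, 49, 75, 37, 99, 37])
   (45, [-31, 44, 78, 32, 91, 39])
   (90, [-2, 13, 94, 0, 73, 77])
   (135, [33, 34, 94, -42, 77, 132])
   (145, [36, 39, 92, -48, 83, 137])
   (155, [38, 44, 90, -54, 90, 140])
-1 25
   (25, [-41, 47, 90, 57, 89, 28])
   (35, [-40, 41, 93, 54, 82, 26])
   (45, [-38, 36, 96, 51, 73, 25])
   (90, [-6, 0, 112, 10, 44, 67])
   (135, 'x0.072')
   (145, 'x0.151')
   (155, 'x0.236')
```

```bash
cat >> path.py <<'E'
def go(y,h,th,n=1,x=XB,yaw=0,P0=None,R0=None):
    """print tool-frame shift (cm) and rotvec (deg) from the present pose"""
    from station import bot
    s=bot.read_state()
    if P0 is None:P0=s["position"]
    R0=s["tcp_rot"]
    T=W(x,y,h);R=Rt(th,yaw,-1)
    d=R0.T@(T-P0)*100;w=np.degrees(Ro.from_matrix(R0.T@R).as_rotvec())
    print("shift",d.round(2),"turn",w.round(1),np.linalg.norm(w).round(1))
    q,e=ik(T,R,fit(),s["joints"]);print(" q",q.round(0),round(e,4))
def where():
    from station import bot
    s=bot.read_state();d=s["position"]-O;X=s["tcp_rot"][:,0]
    th=np.degrees(np.arctan2(-X[2],X@ys))
    print("t",round(s["time_s"],2),"stand x,y,z mm",(1000*np.array([d@xs,d@ys,d[2]])).round(1),"th",th.round(1),"xs.X",(X@xs).round(3),"Yperp",(s["tcp_rot"][:,1]@xs).round(3),"F",s["ft_force"].round(1),"M",s["torque"].round(2),"gap",round(float(s["finger_gap"])*1000,1))
E
python3 -c "
from path import *
where();go(-.2845,.120,25)"
```

```text
t 1.1 stand x,y,z mm [-307.2 -419.5  273.8] th 102.2 xs.X 0.373 Yperp 0.026 F [-0.6  0.1 -0.4] M [0.05 0.21 0.  ] gap 45.2
shift [ 20.18 -15.95 -18.01] turn [ 16.1 -17.4 -76.5] 80.1
 q [-42.  63.  45.  41. 124.  44.] 0.0
```

Call:
drive_tool([
  {"tx": 2, "ty": -1.6, "tz": -1.8, "rx": 2, "ry": -2.2, "rz": -9.5, "fingers": 4.5},
  {"tx": 4, "ty": -3.2, "tz": -3.6, "rx": 4, "ry": -4.3, "rz": -19, "fingers": 4.5},
  {"tx": 6.5, "ty": -5, "tz": -6, "rx": 6, "ry": -6.5, "rz": -28.5, "fingers": 4.5},
  {"tx": 9, "ty": -7, "tz": -8, "rx": 8, "ry": -8.7, "rz": -38, "fingers": 4.5},
  {"tx": 11.5, "ty": -9, "tz": -10, "rx": 10, "ry": -11, "rz": -47.5, "fingers": 4.5},
  {"tx": 14, "ty": -11, "tz": -12, "rx": 12, "ry": -13, "rz": -57, "fingers": 4.5},
  {"tx": 17, "ty": -13, "tz": -15, "rx": 14, "ry": -15.2, "rz": -67, "fingers": 4.5},
  {"tx": 20.2, "ty": -16, "tz": -18, "rx": 16.1, "ry": -17.4, "rz": -76.5, "fingers": 4.5},
  {"tx": 20.2, "ty": -16, "tz": -18, "rx": 16.1, "ry": -17.4, "rz": -76.5, "fingers": 4.5},
  {"tx": 20.2, "ty": -16, "tz": -18, "rx": 16.1, "ry": -17.4, "rz": -76.5, "fingers": 4.5},
])

```text
time_s: 2.35
position: [0.568, -0.2613, 0.1204]
tcp_rot: [[-0.172, 0.081, -0.982], [0.888, -0.418, -0.19], [-0.425, -0.905, 0.0]]
ft_force: [-1.5, -1.0, 1.8]
finger_gap: 0.045
```

```bash
python3 -c "
from path import *
where();go(-.2845,.120,25);go(-.1395,.0527,25)
from h import log;log()"
```

```text
t 2.35 stand x,y,z mm [ -67.8 -284.5  120.4] th 25.2 xs.X -0.003 Yperp 0.001 F [-1.5 -1.   1.8] M [-0.45 -0.05 -0.03] gap 45.0
shift [0.02 0.04 0.12] turn [ 0.1  0.2 -0.2] 0.2
 q [-42.  63.  45.  41. 124.  44.] 0.0
shift [16.   -0.04  0.08] turn [ 0.1  0.2 -0.2] 0.2
 q [-35.  55.  71.  41. 106.  36.] 0.0
2.35 [-41.92  63.45  44.21  41.17 123.97  43.88] [ 0.568  -0.2613  0.1204] F [-1.5 -1.   1.8] gap 0.045
[[-0.172  0.081 -0.982]
 [ 0.888 -0.418 -0.19 ]
 [-0.425 -0.905  0.   ]]
```

Excellent tracking. I'll advance 10 cm along the tool axis, then look.

Call:
drive_tool([
  {"tx": 4, "ty": 0, "tz": 0, "rx": 0, "ry": 0, "rz": 0, "fingers": 4.5},
  {"tx": 8, "ty": 0, "tz": 0, "rx": 0, "ry": 0, "rz": 0, "fingers": 4.5},
  {"tx": 12, "ty": 0, "tz": 0, "rx": 0, "ry": 0, "rz": 0, "fingers": 4.5},
  {"tx": 12, "ty": 0, "tz": 0, "rx": 0, "ry": 0, "rz": 0, "fingers": 4.5},
])

```text
time_s: 2.85
position: [0.5472, -0.1536, 0.072]
tcp_rot: [[-0.172, 0.084, -0.982], [0.888, -0.419, -0.191], [-0.427, -0.904, -0.002]]
ft_force: [-0.1, -0.5, 0.5]
finger_gap: 0.0452
```

```bash
cat >> h.py <<'E'
def snap(tag,crops={"scene":(100,260,200,480),"top":(100,280,60,260)}):
    from station import vision
    o=[]
    for n,c in crops.items():
        f=vision.grab_frame(n);np.savez(f"{n}_last.npz",**f)
        im=f["pixels"][c[0]:c[1],c[2]:c[3],::-1]
        k=390/im.shape[1];o.append(cv2.resize(im,None,fx=k,fy=k,interpolation=cv2.INTER_CUBIC))
    H=max(i.shape[0] for i in o)
    cv2.imwrite(f"pics/{tag}.png",np.hstack([cv2.copyMakeBorder(i,0,H-i.shape[0],0,5,cv2.BORDER_CONSTANT) for i in o]))
E
python3 -c "
from path import *
from h import snap
snap('a1');where()"
```

```text
t 2.95 stand x,y,z mm [ -67.5 -176.9   72.4] th 25.3 xs.X 0.0 Yperp 0.004 F [ 1.  -0.5  0.5] M [-0.47 -0.05 -0.02] gap 45.2
```

View pics/a1.png

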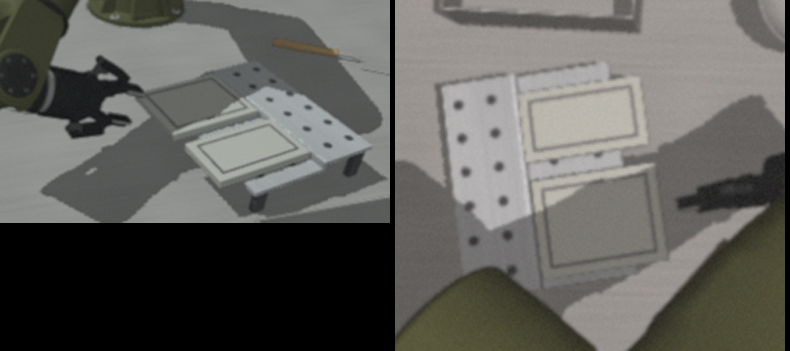

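The left half shows the fork straddling the wide board's edge: upper tip near (135,90), lower near (125,120). I'll move in 4 cm so the edge sits between the fingers.

Call:
drive_tool([
  {"tx": 2, "ty": 0, "tz": 0, "rx": 0, "ry": 0, "rz": 0, "fingers": 4.5},
  {"tx": 4, "ty": 0, "tz": 0, "rx": 0, "ry": 0, "rz": 0, "fingers": 4.5},
  {"tx": 4, "ty": 0, "tz": 0, "rx": 0, "ry": 0, "rz": 0, "fingers": 4.5},
])

```text
time_s: 3.32
position: [0.541, -0.1192, 0.0537]
tcp_rot: [[-0.171, 0.082, -0.982], [0.889, -0.417, -0.189], [-0.425, -0.905, -0.002]]
ft_force: [0.4, -0.2, 0.5]
finger_gap: 0.0448
```

```bash
python3 -c "
from path import *
from h import snap
snap('a2');where()"
```

```text
t 3.42 stand x,y,z mm [ -67.6 -140.6   53.8] th 25.2 xs.X -0.0 Yperp 0.003 F [ 0.2 -0.4  0.1] M [-0.45 -0.09  0.01] gap 44.8
```

View pics/a2.png

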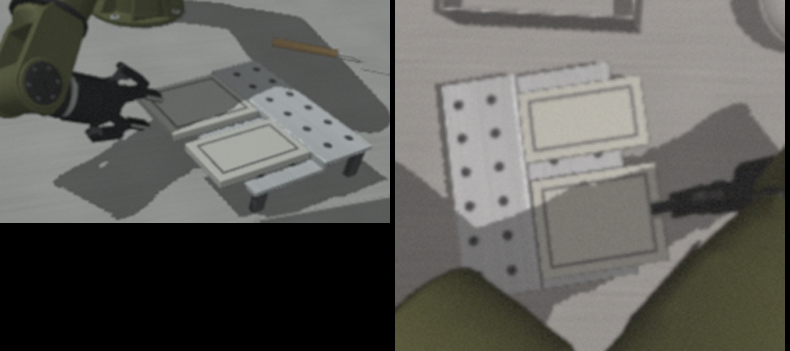

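Call:
drive_tool([
  {"tx": 0.5, "ty": 0, "tz": 0, "rx": 0, "ry": 0, "rz": 0, "fingers": 4.2},
  {"tx": 0.95, "ty": 0.1, "tz": 0, "rx": 0, "ry": 0, "rz": 0, "fingers": 3.6},
  {"tx": 0.95, "ty": 0.1, "tz": 0, "rx": 0, "ry": 0, "rz": 0, "fingers": 3.2},
  {"tx": 0.95, "ty": 0.1, "tz": 0, "rx": 0, "ry": 0, "rz": 0, "fingers": 3.2},
])

```text
time_s: 3.92
position: [0.5392, -0.1104, 0.0475]
tcp_rot: [[-0.172, 0.081, -0.982], [0.89, -0.416, -0.19], [-0.423, -0.906, -0.001]]
ft_force: [-0.2, -0.1, -0.5]
finger_gap: 0.0317
```

```bash
python3 -c "
from path import *
where()"
```

```text
t 3.92 stand x,y,z mm [ -67.8 -130.8   47.5] th 25.0 xs.X -0.002 Yperp 0.001 F [-0.2 -0.1 -0.5] M [-0.41 -0.11 -0.06] gap 31.7
```

Call:
drive_tool([
  {"tx": -0.2, "ty": -0.6, "tz": 0, "rx": 0, "ry": 0, "rz": 0, "fingers": 3.2},
  {"tx": -0.45, "ty": -1.2, "tz": 0, "rx": 0, "ry": 0, "rz": 0, "fingers": 3.2},
  {"tx": -0.75, "ty": -2.0, "tz": 0, "rx": 0, "ry": 0, "rz": 0, "fingers": 3.2},
  {"tx": -1.0, "ty": -2.7, "tz": 0, "rx": 0, "ry": 0, "rz": 0, "fingers": 3.2},
  {"tx": -1.0, "ty": -2.7, "tz": 0, "rx": 0, "ry": 0, "rz": 0, "fingers": 3.2},
])

```text
time_s: 4.55
position: [0.5389, -0.1081, 0.0769]
tcp_rot: [[-0.171, 0.082, -0.982], [0.889, -0.416, -0.19], [-0.424, -0.906, -0.001]]
ft_force: [-0.0, -0.8, -0.4]
finger_gap: 0.0319
```

```bash
python3 -c "
from path import *
from h import snap
snap('a3');where()"
```

```text
t 4.65 stand x,y,z mm [ -67.9 -128.4   76.2] th 25.1 xs.X -0.002 Yperp 0.001 F [ 0.4 -0.8 -1.9] M [-0.68 -0.19 -0.03] gap 31.9
```

View pics/a3.png

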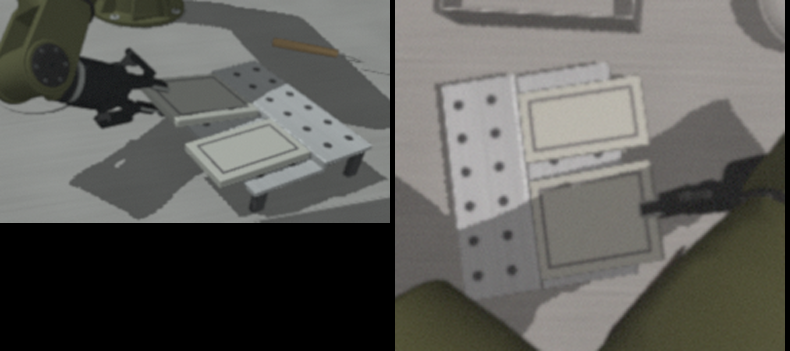

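The left half shows the wide board tilted up on the lower finger. Next I'll go on to about 27°.

Call:
drive_tool([
  {"tx": -0.2, "ty": -0.8, "tz": 0, "rx": 0, "ry": 0, "rz": 0, "fingers": 3.2},
  {"tx": -0.35, "ty": -1.6, "tz": 0, "rx": 0, "ry": 0, "rz": 0.5, "fingers": 3.2},
  {"tx": -0.5, "ty": -2.5, "tz": 0, "rx": 0, "ry": 0, "rz": 1, "fingers": 3.2},
  {"tx": -0.6, "ty": -3.4, "tz": 0, "rx": 0, "ry": 0, "rz": 1.5, "fingers": 3.2},
  {"tx": -0.7, "ty": -4.2, "tz": 0, "rx": 0, "ry": 0, "rz": 2, "fingers": 3.2},
  {"tx": -0.75, "ty": -5.0, "tz": 0, "rx": 0, "ry": 0, "rz": 2, "fingers": 3.2},
  {"tx": -0.75, "ty": -5.0, "tz": 0, "rx": 0, "ry": 0, "rz": 2, "fingers": 3.2},
])

```text
time_s: 5.52
position: [0.536, -0.0938, 0.1252]
tcp_rot: [[-0.169, 0.087, -0.982], [0.874, -0.447, -0.19], [-0.455, -0.89, -0.001]]
ft_force: [0.6, -1.3, -0.1]
finger_gap: 0.0317
```

```bash
python3 -c "
from path import *
from h import snap
snap('a4');where()"
```

```text
t 5.62 stand x,y,z mm [ -68.  -114.   124.5] th 27.0 xs.X -0.002 Yperp 0.001 F [ 0.1 -1.1 -0.2] M [-0.69 -0.1   0.  ] gap 32.4
```

View pics/a4.png

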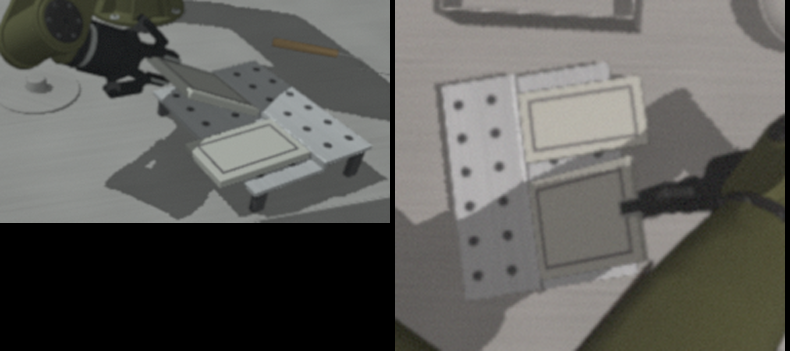

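```bash
cat >> h.py <<'E'
def narrow(fn="top_last.npz"):
    f=dict(np.load(fn));im=cv2.GaussianBlur(f["pixels"],(3,3),0).astype(int)
    m=((im[...,0]-im[...,2]>=6)&(im[...,0]>115)).astype(np.uint8);m[:,:115]=0;m[:125]=0;m[188:]=0;m[:,200:]=0
    m=cv2.morphologyEx(m,cv2.MORPH_OPEN,np.ones((5,5)))
    for c in cv2.findContours(m,cv2.RETR_EXTERNAL,cv2.CHAIN_APPROX_NONE)[0]:
        if cv2.contourArea(c)>300:
            q=pts(f,c.reshape(-1,2),.064)[:,:2]*1000;print("narrow",cv2.minAreaRect(q.astype(np.float32)))
E
python3 -c "
from h import *
narrow('top0.npz');narrow()
f=dict(np.load('top_last.npz'))
from path import W,xs,ys,O
# depth samples along wide board at stand x=-.1
for y in (-150,-140,-120,-100,-80,-60,-40,-20,-10,-5,0,5,10):
    o=[]
    for x in (-.11,-.03):
        h=.08
        for k in range(5):
            uv=proj(f,W(x,y/1000,h));P=pts(f,uv)[0];h=P[2]
        o.append(round(h*1000,1))
    print(y,o)
"
```

```text
narrow ((677.327880859375, -37.266929626464844), (164.50469970703125, 224.55816650390625), 1.4908634424209595)
narrow ((682.5151977539062, -36.29681396484375), (154.44981384277344, 222.63455200195312), 1.585188388824463)
-150 [np.float64(0.4), np.float64(128.9)]
-140 [np.float64(135.7), np.float64(135.2)]
-120 [np.float64(124.2), np.float64(125.0)]
-100 [np.float64(118.2), np.float64(111.3)]
-80 [np.float64(103.5), np.float64(101.6)]
-60 [np.float64(93.1), np.float64(91.8)]
-40 [np.float64(81.7), np.float64(85.0)]
-20 [np.float64(76.2), np.float64(73.3)]
-10 [np.float64(70.5), np.float64(67.5)]
-5 [np.float64(66.9), np.float64(64.2)]
0 [np.float64(60.7), np.float64(62.4)]
5 [np.float64(59.9), np.float64(59.5)]
10 [np.float64(65.5), np.float64(59.7)]
```

Call:
drive_tool([
  {"tx": 0, "ty": 0.25, "tz": 0, "rx": 0, "ry": 0, "rz": 0, "fingers": 2.7},
  {"tx": 0, "ty": 0.5, "tz": 0, "rx": 0, "ry": 0, "rz": 0, "fingers": 2.2},
  {"tx": 0, "ty": 0.7, "tz": 0, "rx": 0, "ry": 0, "rz": 0.3, "fingers": 1.8},
  {"tx": 0, "ty": 0.85, "tz": 0, "rx": 0, "ry": 0, "rz": 0.6, "fingers": 1.5},
  {"tx": 0, "ty": 0.9, "tz": 0, "rx": 0, "ry": 0, "rz": 0.6, "fingers": 1.2},
  {"tx": 0, "ty": 0.9, "tz": 0, "rx": 0, "ry": 0, "rz": 0.6, "fingers": 1.0},
  {"tx": 0, "ty": 0.9, "tz": 0, "rx": 0, "ry": 0, "rz": 0.6, "fingers": 1.0},
])

```text
time_s: 6.5
position: [0.5367, -0.098, 0.1167]
tcp_rot: [[-0.168, 0.088, -0.982], [0.87, -0.456, -0.19], [-0.464, -0.886, -0.001]]
ft_force: [-0.5, -2.3, -1.0]
finger_gap: 0.0118
```

```bash
python3 -c "
from path import *
from h import *
snap('a5');where()
"
cat >> h.py <<'E'
def narrow2(fn):
    f=dict(np.load(fn));im=cv2.GaussianBlur(f["pixels"],(3,3),0).astype(int)
    v,u=np.mgrid[0:384,0:512];Z=pts(f,np.c_[u.ravel(),v.ravel()]).reshape(384,512,3)[...,2]
    m=((im[...,0]-im[...,2]>=6)&(Z>.035)&(Z<.072)).astype(np.uint8);m=cv2.morphologyEx(m,cv2.MORPH_CLOSE,np.ones((5,5)));m=cv2.morphologyEx(m,cv2.MORPH_OPEN,np.ones((7,7)))
    n,l=cv2.connectedComponents(m);m=(l==l[160,157]).astype(np.uint8)
    c=max(cv2.findContours(m,cv2.RETR_EXTERNAL,cv2.CHAIN_APPROX_NONE)[0],key=cv2.contourArea)
    print("narrow",cv2.minAreaRect((pts(f,c.reshape(-1,2),.064)[:,:2]*1000).astype(np.float32)))
E
python3 -c "
from h import *
narrow2('top0.npz');narrow2('top_last.npz')"
```

```text
t 6.6 stand x,y,z mm [ -67.9 -118.1  116.7] th 27.7 xs.X -0.002 Yperp 0.001 F [-0.2 -2.  -0.5] M [-0.65 -0.08  0.05] gap 11.6
narrow ((664.0858154296875, -38.06971740722656), (97.33769989013672, 166.42770385742188), 10.89093017578125)
narrow ((664.295166015625, -37.25086975097656), (98.17558288574219, 167.70529174804688), 10.694507598876953)
```

View pics/a5.png

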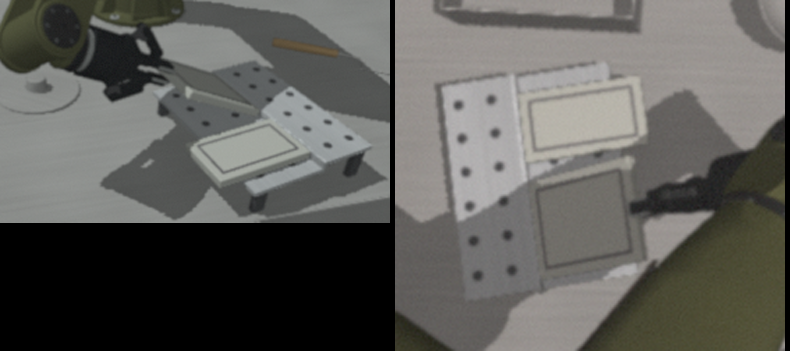

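```bash
python3 -c "
from h import *
snap('a6',{'scene':(120,190,250,390),'top':(170,250,120,230)})
from path import *
where()
f=dict(np.load('top_last.npz'))
for y in (-150,-140,-130,-120,-100,-80,-60,-40,-20,-10,-5,0,5):
    o=[]
    for x in (-.11,-.09,-.068,-.03):
        h=.08
        for k in range(5):
            P=pts(f,proj(f,W(x,y/1000,h)))[0];h=P[2]
        o.append(round(h*1000,1))
    print(y,o)
"
```

```text
t 6.7 stand x,y,z mm [ -67.9 -118.1  116.7] th 27.7 xs.X -0.002 Yperp 0.002 F [ 0.7 -2.2 -0.5] M [-0.59 -0.1   0.04] gap 11.9
-150 [np.float64(-1.6), np.float64(0.5), np.float64(151.6), np.float64(131.0)]
-140 [np.float64(131.9), np.float64(135.1), np.float64(146.8), np.float64(135.0)]
-130 [np.float64(129.2), np.float64(129.7), np.float64(126.6), np.float64(129.9)]
-120 [np.float64(122.7), np.float64(126.0), np.float64(123.9), np.float64(123.6)]Traceback (most recent call last):
  File "<string>", line 12, in <module>
    P=pts(f,proj(f,W(x,y/1000,h)))[0];h=P[2]
      ~~~^^^^^^^^^^^^^^^^^^^^^^^^^
  File "h.py", line 9, in pts
    k=f["range_z"][uv[:,1].round().astype(int),uv[:,0].round().astype(int)]
      ~~~~~~~~~~~~^^^^^^^^^^^^^^^^^^^^^^^^^^^^^^^^^^^^^^^^^^^^^^^^^^^^^^^^^
IndexError: index 2783216 is out of bounds for axis 0 with size 384
```

View pics/a6.png

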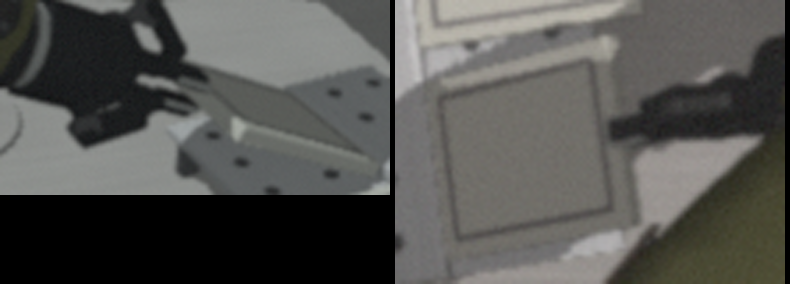

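```bash
python3 -c "
from h import *
from station import bot
s=bot.read_state();T=s['position'];R=s['tcp_rot']
o=[]
for n,c in (('scene',(110,190,230,390)),('top',(160,260,120,280))):
    f=dict(np.load(n+'_last.npz'));im=f['pixels'][c[0]:c[1],c[2]:c[3],::-1];k=4.9 if 1 else 0;k=390/im.shape[1]
    im=cv2.resize(im,None,fx=k,fy=k)
    for d,col in ((0,(0,0,255)),(-.019,(0,255,0)),(-.073,(255,0,0))):
      for y in (-.006,.006):
        p=(proj(f,T+R@[d,y,0])[0]-[c[2],c[0]]+.5)*k;cv2.circle(im,tuple(int(v) for v in p),3,col,-1)
    o.append(im)
H=max(i.shape[0] for i in o)
cv2.imwrite('pics/a7.png',np.hstack([cv2.copyMakeBorder(i,0,H-i.shape[0],0,5,0) for i in o]))
"
```

```text
(no output)
```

View pics/a7.png

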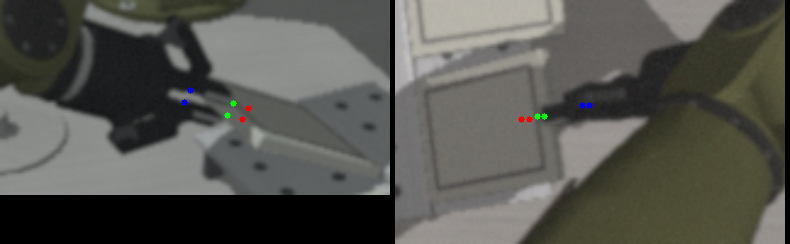

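Finger tips visibly end near the green markers, the grasp point, so only about 13 mm of board is held. I'll loosen the grip, slide 16 mm deeper and grip again.

Call:
drive_tool([
  {"tx": 0, "ty": -0.2, "tz": 0, "rx": 0, "ry": 0, "rz": 0, "fingers": 1.6},
  {"tx": 0, "ty": -0.4, "tz": 0, "rx": 0, "ry": 0, "rz": 0, "fingers": 2.0},
  {"tx": 0, "ty": -0.5, "tz": 0, "rx": 0, "ry": 0, "rz": 0, "fingers": 2.4},
  {"tx": 0.4, "ty": -0.5, "tz": 0, "rx": 0, "ry": 0, "rz": 0, "fingers": 2.4},
  {"tx": 0.8, "ty": -0.5, "tz": 0, "rx": 0, "ry": 0, "rz": 0, "fingers": 2.4},
  {"tx": 1.2, "ty": -0.5, "tz": 0, "rx": 0, "ry": 0, "rz": 0, "fingers": 2.4},
  {"tx": 1.7, "ty": -0.5, "tz": 0, "rx": 0, "ry": 0, "rz": 0, "fingers": 2.4},
  {"tx": 1.7, "ty": -0.5, "tz": 0, "rx": 0, "ry": 0, "rz": 0, "fingers": 2.4},
])

```text
time_s: 7.7
position: [0.5333, -0.0804, 0.113]
tcp_rot: [[-0.168, 0.088, -0.982], [0.87, -0.455, -0.19], [-0.464, -0.886, -0.0]]
ft_force: [0.2, 0.7, -1.5]
finger_gap: 0.0239
```

```bash
cat >> path.py <<'E'
def prof(xx=(-.11,-.03),Y=range(-160,160,20),fn='top_last.npz'):
    from h import pts,proj
    f=dict(np.load(fn));r=[]
    v,u=np.mgrid[100:290,60:260];P=pts(f,np.c_[u.ravel(),v.ravel()])-O
    S=np.c_[P@xs,P@ys,P[:,2]]*1000
    for y in Y:
        o=[y]
        for x in xx:
            m=(abs(S[:,0]-x*1000)<4)&(abs(S[:,1]-y)<3);o.append(round(float(np.median(S[m,2])),1) if m.any() else None)
        r.append(o)
    print(r)
E
python3 -c "
from path import *
from h import *
snap('a8',{'scene':(110,190,230,390),'top':(160,260,120,280)});where();prof()
"
```

```text
t 7.8 stand x,y,z mm [ -68.  -100.6  113.1] th 27.6 xs.X -0.002 Yperp 0.001 F [-0.7  0.4 -1.5] M [-0.57 -0.05 -0.02] gap 23.9
[[-160, 0.4, None], [-140, 68.7, 133.1], [-120, 123.9, 124.9], [-100, 113.9, 112.9], [-80, 105.2, 101.6], [-60, 91.5, 92.2], [-40, 82.5, 83.4], [-20, 72.7, 73.2], [0, 62.1, 61.7], [20, 60.7, 61.2], [40, 61.8, 62.1], [60, 60.8, 60.8], [80, 60.8, 60.7], [100, 61.0, 60.1], [120, None, None], [140, -1.0, -1.4]]
```

View pics/a8.png

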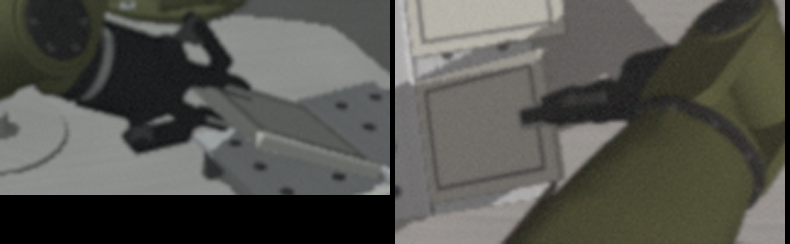

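The finger is now about 30 mm past the board edge and the board still lies at 27.5°. Gripping.

Call:
drive_tool([
  {"tx": 0, "ty": 0.2, "tz": 0, "rx": 0, "ry": 0, "rz": 0, "fingers": 2.0},
  {"tx": 0, "ty": 0.4, "tz": 0, "rx": 0, "ry": 0, "rz": 0, "fingers": 1.6},
  {"tx": 0, "ty": 0.5, "tz": 0, "rx": 0, "ry": 0, "rz": 0, "fingers": 1.2},
  {"tx": 0, "ty": 0.5, "tz": 0, "rx": 0, "ry": 0, "rz": 0, "fingers": 0.8},
  {"tx": 0, "ty": 0.5, "tz": 0, "rx": 0, "ry": 0, "rz": 0, "fingers": 0.8},
])

```text
time_s: 8.43
position: [0.5339, -0.0832, 0.109]
tcp_rot: [[-0.167, 0.089, -0.982], [0.87, -0.456, -0.189], [-0.464, -0.886, -0.001]]
ft_force: [0.8, -3.4, 2.0]
finger_gap: 0.0123
```

```bash
python3 -c "
from path import *
from h import *
snap('a9',{'scene':(110,190,230,390),'top':(160,260,120,280)});where();prof()
"
```

```text
t 8.53 stand x,y,z mm [ -67.9 -103.1  108.9] th 27.7 xs.X -0.002 Yperp 0.002 F [ 0.5 -4.2  3.1] M [-0.1  -0.02  0.12] gap 12.8
[[-160, -0.6, None], [-140, 132.7, 133.0], [-120, 124.8, 125.4], [-100, 112.8, 114.1], [-80, 104.3, 103.5], [-60, 94.4, 92.8], [-40, 83.0, 83.1], [-20, 72.8, 72.2], [0, 62.8, 62.4], [20, 61.4, 60.9], [40, 60.8, 60.7], [60, 59.9, 59.4], [80, 60.8, 61.2], [100, 61.5, 60.2], [120, None, None], [140, -1.2, -0.5]]
```

```bash
cat >> path.py <<'E'
def plan(wps):
    """wps: (y mm, z mm, th) -> rows tx ty rz in present tool frame"""
    from station import bot
    s=bot.read_state();d=s["position"]-O;X=s["tcp_rot"][:,0]
    y0,z0=d@ys*1000,d[2]*1000;t0=np.arctan2(-X[2],X@ys)
    u=np.array([np.cos(t0),-np.sin(t0)]);n=np.array([np.sin(t0),np.cos(t0)])
    q=s["joints"];p=fit()
    for y,zz,th in wps:
        v=np.array([y-y0,zz-z0])/10
        q2,e=ik(W(XB,y/1000,zz/1000),Rt(th,0,-1),p,q)
        print("tx %.2f ty %.2f rz %.1f"%(v@u,-v@n,th-np.degrees(t0)),"q",q2.round(0),"dq",np.abs(q2-q).max().round(0),round(e,4));q=q2
E
python3 - <<'E'
from path import *
Y=lambda L,psi:(L[0]-115*np.cos(np.radians(psi))+7*np.sin(np.radians(psi)),L[1]+115*np.sin(np.radians(psi))+7*np.cos(np.radians(psi)),psi)
ps=[27.7,28,33,38,43,48,54,60,66,72,78,84,90]
Ly=np.interp(ps,[27.7,38,60,75,90],[-4.5,-12,-16,-16,-15]);Lz=np.interp(ps,[27.7,28,38,60,75,90],[50,54,56,55,54,53])
plan([Y(l,p) for l,p in zip(zip(Ly,Lz),ps)])
E
```

```text
tx -0.03 ty -0.07 rz 0.0 q [-32.  46.  77.  42. 105.  39.] dq 0.0 0.0
tx -0.23 ty -0.47 rz 0.3 q [-32.  46.  77.  42. 105.  40.] dq 1.0 0.0
tx -0.49 ty -1.39 rz 5.3 q [-31.  42.  78.  40. 102.  41.] dq 3.0 0.0
tx -0.66 ty -2.30 rz 10.3 q [-30.  39.  80.  37.  99.  42.] dq 3.0 0.0
tx -0.45 ty -3.20 rz 15.3 q [-29.  36.  81.  35.  96.  44.] dq 3.0 0.0
tx -0.15 ty -4.07 rz 20.3 q [-27.  33.  83.  32.  93.  46.] dq 3.0 0.0
tx 0.31 ty -5.07 rz 26.3 q [-25.  29.  85.  29.  89.  48.] dq 4.0 0.0
tx 0.88 ty -6.01 rz 32.3 q [-22.  26.  87.  25.  85.  51.] dq 4.0 0.0
tx 1.65 ty -6.92 rz 38.3 q [-19.  22.  89.  21.  81.  55.] dq 4.0 0.0
tx 2.52 ty -7.74 rz 44.3 q [-15.  20.  91.  16.  78.  59.] dq 4.0 0.0
tx 3.49 ty -8.47 rz 50.3 q [-11.  17.  93.  12.  75.  64.] dq 5.0 0.0
tx 4.56 ty -9.12 rz 56.3 q [-7. 16. 94.  6. 72. 70.] dq 6.0 0.0
tx 5.68 ty -9.65 rz 62.3 q [-3. 15. 95.  0. 70. 76.] dq 6.0 0.0
```

Call:
drive_tool([
  {"tx": -0.25, "ty": -0.5, "tz": 0, "rx": 0, "ry": 0, "rz": 0.5, "fingers": 0.8},
  {"tx": -0.5, "ty": -1.4, "tz": 0, "rx": 0, "ry": 0, "rz": 5.3, "fingers": 0.8},
  {"tx": -0.65, "ty": -2.3, "tz": 0, "rx": 0, "ry": 0, "rz": 10.3, "fingers": 0.8},
  {"tx": -0.45, "ty": -3.2, "tz": 0, "rx": 0, "ry": 0, "rz": 15.3, "fingers": 0.8},
  {"tx": -0.15, "ty": -4.05, "tz": 0, "rx": 0, "ry": 0, "rz": 20.3, "fingers": 0.8},
  {"tx": -0.15, "ty": -4.05, "tz": 0, "rx": 0, "ry": 0, "rz": 20.3, "fingers": 0.8},
])

```text
time_s: 9.28
position: [0.5308, -0.0651, 0.1468]
tcp_rot: [[-0.126, 0.144, -0.982], [0.656, -0.73, -0.191], [-0.744, -0.668, -0.003]]
ft_force: [0.3, 0.3, -2.0]
finger_gap: 0.0127
```

```bash
python3 -c "
from path import *
from h import *
snap('b1',{'scene':(80,230,230,490),'top':(120,280,70,280)});where();prof(Y=range(-140,20,10));narrow2('top_last.npz')
"
```

```text
t 9.38 stand x,y,z mm [-68.2 -85.4 145.1] th 47.9 xs.X -0.002 Yperp 0.002 F [ 0.2 -0.1 -2.6] M [-0.72 -0.12 -0.06] gap 13.1
[[-140, None, None], [-130, None, None], [-120, None, 181.9], [-110, None, 180.9], [-100, 169.1, 171.5], [-90, 158.8, 161.0], [-80, 148.4, 149.4], [-70, 138.0, 138.8], [-60, 127.2, 128.2], [-50, 114.3, 116.5], [-40, 104.7, 106.4], [-30, 94.4, 93.9], [-20, 83.7, 84.1], [-10, 71.5, 70.3], [0, 53.2, 56.2], [10, 59.6, 60.8]]
narrow ((664.209716796875, -37.800079345703125), (97.26994323730469, 166.66053771972656), 10.703714370727539)
```

View pics/b1.png

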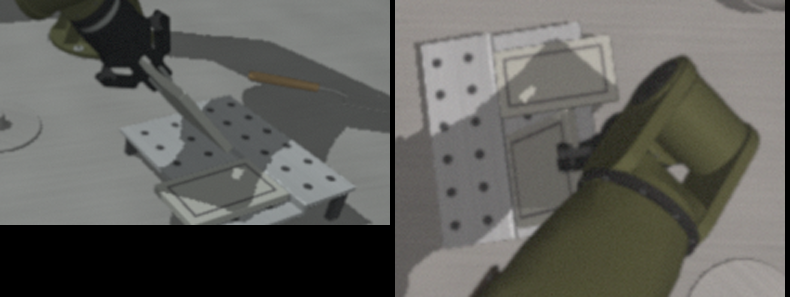

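The board is firmly held at 47.7°, and the narrow board hasn't moved. I'll continue to vertical.

Run:
```python
from path import *
Y=lambda L,psi:(L[0]-115*np.cos(np.radians(psi))+7*np.sin(np.radians(psi)),L[1]+115*np.sin(np.radians(psi))+7*np.cos(np.radians(psi)),psi)
ps=[54,60,66,72,78,84,90,90]
Ly=np.interp(ps,[27.7,38,60,75,90],[-4.5,-12,-16,-16,-15]);Lz=np.interp(ps,[27.7,28,38,60,75,90],[50,54,56,55,54,53]);Lz[-1]=50.5
plan([Y(l,p) for l,p in zip(zip(Ly,Lz),ps)])
```

```text
tx 0.03 ty -1.13 rz 6.1 q [-25.  29.  85.  29.  89.  48.] dq 4.0 0.0
tx 0.25 ty -2.20 rz 12.1 q [-22.  26.  87.  25.  85.  51.] dq 4.0 0.0
tx 0.66 ty -3.32 rz 18.1 q [-19.  22.  89.  21.  81.  55.] dq 4.0 0.0
tx 1.19 ty -4.39 rz 24.1 q [-15.  20.  91.  16.  78.  59.] dq 4.0 0.0
tx 1.85 ty -5.42 rz 30.1 q [-11.  17.  93.  12.  75.  64.] dq 5.0 0.0
tx 2.63 ty -6.39 rz 36.1 q [-7. 16. 94.  6. 72. 70.] dq 6.0 0.0
tx 3.50 ty -7.28 rz 42.1 q [-3. 15. 95.  0. 70. 76.] dq 6.0 0.0
tx 3.68 ty -7.11 rz 42.1 q [-3. 15. 96. -0. 70. 76.] dq 0.0 0.0
```

Call:
drive_tool([
  {"tx": 0.05, "ty": -1.15, "tz": 0, "rx": 0, "ry": 0, "rz": 6, "fingers": 0.8},
  {"tx": 0.25, "ty": -2.2, "tz": 0, "rx": 0, "ry": 0, "rz": 12, "fingers": 0.8},
  {"tx": 0.65, "ty": -3.3, "tz": 0, "rx": 0, "ry": 0, "rz": 18, "fingers": 0.8},
  {"tx": 1.2, "ty": -4.4, "tz": 0, "rx": 0, "ry": 0, "rz": 24, "fingers": 0.8},
  {"tx": 1.85, "ty": -5.4, "tz": 0, "rx": 0, "ry": 0, "rz": 30, "fingers": 0.8},
  {"tx": 2.65, "ty": -6.4, "tz": 0, "rx": 0, "ry": 0, "rz": 36, "fingers": 0.8},
  {"tx": 3.5, "ty": -7.25, "tz": 0, "rx": 0, "ry": 0, "rz": 42, "fingers": 0.8},
  {"tx": 3.5, "ty": -7.25, "tz": 0, "rx": 0, "ry": 0, "rz": 42, "fingers": 0.8},
  {"tx": 3.65, "ty": -7.1, "tz": 0, "rx": 0, "ry": 0, "rz": 42, "fingers": 0.8},
  {"tx": 3.65, "ty": -7.1, "tz": 0, "rx": 0, "ry": 0, "rz": 42, "fingers": 0.8},
])

```text
time_s: 10.62
position: [0.5159, 0.0089, 0.1653]
tcp_rot: [[-0.001, 0.188, -0.982], [0.002, -0.982, -0.188], [-1.0, -0.002, 0.001]]
ft_force: [-1.6, -0.7, -0.6]
finger_gap: 0.013
```

```bash
python3 -c "
from path import *
from h import *
snap('b2',{'scene':(60,220,230,490),'top':(120,280,70,280)});where();narrow2('top_last.npz')
"
```

```text
t 10.72 stand x,y,z mm [-68.4  -9.1 165.3] th 89.9 xs.X -0.001 Yperp 0.001 F [-1.  -0.8 -2.4] M [ 0.09  0.02 -0.06] gap 12.7
narrow ((664.2892456054688, -37.72636413574219), (97.3628921508789, 166.87496948242188), 10.516554832458496)
```

View pics/b2.png

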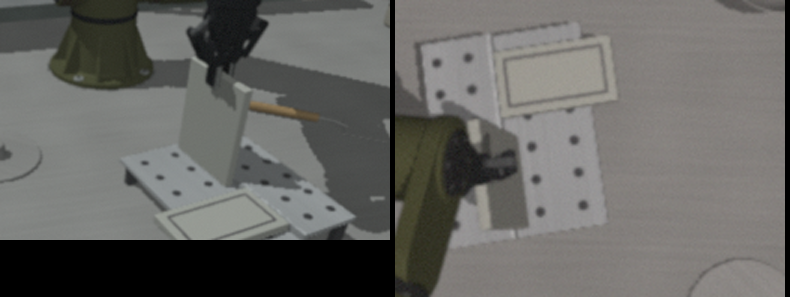

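The board is standing upright at the step and held. Next I'll lower it over.

Run:
```python
from path import *
c=3
w=[]
for psi,t in ((90,9),(96,10.5),(102,12),(108,13),(114,14),(120,14),(126,14),(132,14),(138,14),(144,14),(150,14),(155,14),(160,14),(165,14)):
    a_=np.radians(psi);N=np.array([np.sin(a_),np.cos(a_)]);D=np.array([-np.cos(a_),np.sin(a_)])
    T=np.array([0,62])-(c+7)*N+(115-t)*D; w.append((T[0],T[1],psi))
plan(w)
```

```text
tx -0.27 ty 0.09 rz 0.1 q [-3. 15. 95. -0. 70. 76.] dq 0.0 0.0
tx -0.17 ty -1.01 rz 6.1 q [ 1. 14. 96. -6. 69. 83.] dq 7.0 0.0
tx 0.05 ty -2.07 rz 12.1 q [  5.  14.  97. -13.  68.  89.] dq 7.0 0.0
tx 0.33 ty -3.11 rz 18.1 q [ 10.  15.  98. -19.  68.  96.] dq 7.0 0.0
tx 0.70 ty -4.10 rz 24.1 q [ 14.  16.  98. -26.  69. 103.] dq 7.0 0.0
tx 1.09 ty -5.09 rz 30.1 q [ 18.  18.  98. -32.  71. 109.] dq 6.0 0.0
tx 1.58 ty -6.04 rz 36.1 q [ 21.  21.  98. -37.  73. 115.] dq 6.0 0.0
tx 2.17 ty -6.92 rz 42.1 q [ 25.  23.  97. -42.  76. 121.] dq 5.0 0.0
tx 2.84 ty -7.74 rz 48.1 q [ 28.  27.  97. -46.  79. 126.] dq 5.0 0.0
tx 3.60 ty -8.49 rz 54.1 q [ 30.  30.  96. -50.  82. 130.] dq 4.0 0.0
tx 4.43 ty -9.15 rz 60.1 q [ 32.  34.  95. -54.  86. 134.] dq 4.0 0.0
tx 5.17 ty -9.63 rz 65.1 q [ 34.  38.  94. -57.  89. 137.] dq 3.0 0.0
tx 5.95 ty -10.05 rz 70.1 q [ 35.  41.  93. -59.  92. 139.] dq 4.0 0.0
tx 6.77 ty -10.40 rz 75.1 q [ 36.  45.  91. -60.  96. 140.] dq 3.0 0.0388
```

Call:
drive_tool([
  {"tx": -0.25, "ty": 0.1, "tz": 0, "rx": 0, "ry": 0, "rz": 0, "fingers": 0.8},
  {"tx": -0.15, "ty": -1.0, "tz": 0, "rx": 0, "ry": 0, "rz": 6, "fingers": 0.8},
  {"tx": 0.05, "ty": -2.05, "tz": 0, "rx": 0, "ry": 0, "rz": 12, "fingers": 0.8},
  {"tx": 0.35, "ty": -3.1, "tz": 0, "rx": 0, "ry": 0, "rz": 18, "fingers": 0.8},
  {"tx": 0.7, "ty": -4.1, "tz": 0, "rx": 0, "ry": 0, "rz": 24, "fingers": 0.8},
  {"tx": 1.1, "ty": -5.1, "tz": 0, "rx": 0, "ry": 0, "rz": 30, "fingers": 0.8},
  {"tx": 1.6, "ty": -6.05, "tz": 0, "rx": 0, "ry": 0, "rz": 36, "fingers": 0.8},
  {"tx": 1.6, "ty": -6.05, "tz": 0, "rx": 0, "ry": 0, "rz": 36, "fingers": 0.8},
])

```text
time_s: 11.72
position: [0.5039, 0.0703, 0.1487]
tcp_rot: [[0.111, 0.156, -0.982], [-0.577, -0.794, -0.191], [-0.809, 0.587, 0.002]]
ft_force: [0.4, -0.9, -1.5]
finger_gap: 0.0128
```

```bash
python3 -c "
from path import *
from h import *
snap('b3',{'scene':(60,220,230,490),'top':(120,280,40,250)});where();narrow2('top_last.npz');prof(Y=range(-20,110,10))
"
```

```text
t 11.82 stand x,y,z mm [-68.2  52.1 149.9] th 125.8 xs.X 0.001 Yperp 0.002 F [ 0.1  0.3 -3.7] M [ 0.62  0.16 -0.04] gap 12.8
narrow ((664.4830322265625, -38.05955505371094), (97.18135070800781, 166.18101501464844), 10.463211059570312)
[[-20, 49.7, 51.9], [-10, 73.4, 74.2], [0, 86.2, 87.9], [10, 99.9, 99.3], [20, 112.7, 113.4], [30, 126.9, 126.5], [40, 144.5, 143.8], [50, 157.0, 156.4], [60, 170.5, 169.6], [70, 183.8, 184.3], [80, 189.8, 188.7], [90, None, 183.4], [100, None, None]]
```

View pics/b3.png

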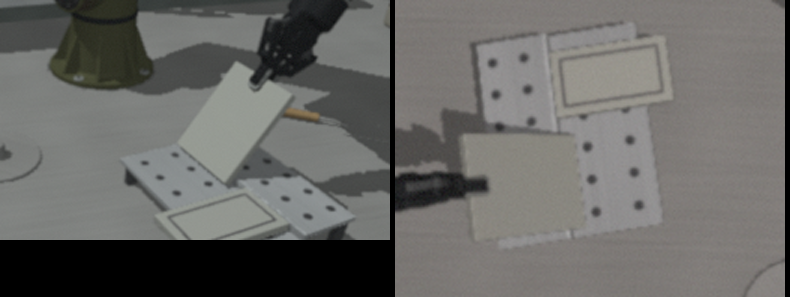

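The board is at 126°, held by the fingers. Continuing to 150°.

Run:
```python
from path import *
w=[]
for psi,t,c in ((132,14,3),(138,14,3),(144,14,3),(150,14,3),(152,14,2),(152,14,0)):
    a_=np.radians(psi);N=np.array([np.sin(a_),np.cos(a_)]);D=np.array([-np.cos(a_),np.sin(a_)])
    T=np.array([0,62])-(c+7)*N+(115-t)*D; w.append((T[0],T[1],psi))
plan(w)
```

```text
tx 0.02 ty -1.01 rz 6.2 q [ 25.  23.  97. -42.  76. 121.] dq 6.0 0.0
tx 0.09 ty -2.08 rz 12.2 q [ 28.  27.  97. -46.  79. 126.] dq 5.0 0.0
tx 0.26 ty -3.12 rz 18.2 q [ 30.  30.  96. -50.  82. 130.] dq 4.0 0.0
tx 0.55 ty -4.15 rz 24.2 q [ 32.  34.  95. -54.  86. 134.] dq 4.0 0.0
tx 0.71 ty -4.57 rz 26.2 q [ 33.  36.  94. -55.  87. 135.] dq 1.0 0.0
tx 0.80 ty -4.75 rz 26.2 q [ 33.  36.  94. -55.  87. 135.] dq 0.0 0.0
```

Call:
drive_tool([
  {"tx": 0, "ty": -1.0, "tz": 0, "rx": 0, "ry": 0, "rz": 6, "fingers": 0.8},
  {"tx": 0.1, "ty": -2.1, "tz": 0, "rx": 0, "ry": 0, "rz": 12, "fingers": 0.8},
  {"tx": 0.25, "ty": -3.1, "tz": 0, "rx": 0, "ry": 0, "rz": 18, "fingers": 0.8},
  {"tx": 0.55, "ty": -4.15, "tz": 0, "rx": 0, "ry": 0, "rz": 24, "fingers": 0.8},
  {"tx": 0.7, "ty": -4.55, "tz": 0, "rx": 0, "ry": 0, "rz": 26, "fingers": 0.8},
  {"tx": 0.75, "ty": -4.65, "tz": 0, "rx": 0, "ry": 0, "rz": 26, "fingers": 0.8},
  {"tx": 0.75, "ty": -4.65, "tz": 0, "rx": 0, "ry": 0, "rz": 26, "fingers": 0.8},
])

```text
time_s: 12.7
position: [0.4986, 0.1014, 0.1172]
tcp_rot: [[0.167, 0.088, -0.982], [-0.865, -0.464, -0.188], [-0.472, 0.881, -0.002]]
ft_force: [-0.2, 0.1, -2.4]
finger_gap: 0.0128
```

```bash
python3 -c "
from path import *
from h import *
snap('b4',{'scene':(60,220,230,490),'top':(120,280,40,250)});where();narrow2('top_last.npz');prof(Y=range(-30,150,10))
"
```

```text
t 12.8 stand x,y,z mm [-68.1  85.  117.3] th 151.9 xs.X 0.002 Yperp -0.001 F [-0.7 -0.6 -1.9] M [ 0.95  0.2  -0.01] gap 12.9
narrow ((664.44091796875, -37.894805908203125), (96.87079620361328, 166.5975341796875), 10.333345413208008)
[[-30, 48.6, 48.9], [-20, 49.3, 52.4], [-10, 72.0, 73.3], [0, 77.1, 78.0], [10, 81.7, 83.4], [20, 90.1, 89.3], [30, 94.0, 94.0], [40, 98.8, 98.4], [50, 105.0, 106.1], [60, 111.6, 110.6], [70, 116.0, 115.9], [80, 120.6, 121.0], [90, 126.3, 127.3], [100, 131.9, 131.2], [110, 137.1, 136.8], [120, 142.6, 142.7], [130, None, None], [140, None, None]]
```

View pics/b4.png

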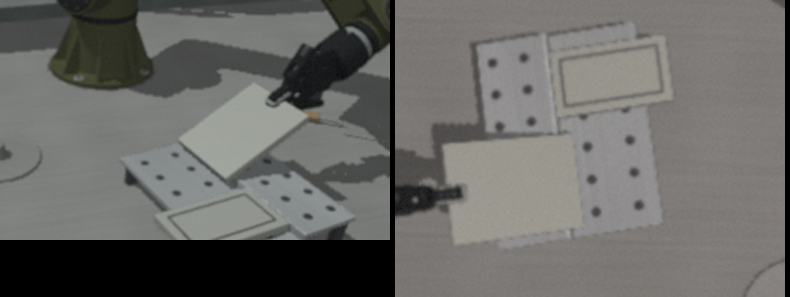

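The board now touches the step at 28°. I'll open the fingers so it rests on the lower one.

Call:
drive_tool([
  {"tx": 0, "ty": 0, "tz": 0, "rx": 0, "ry": 0, "rz": 0, "fingers": 1.6},
  {"tx": 0, "ty": 0, "tz": 0, "rx": 0, "ry": 0, "rz": 0, "fingers": 2.0},
  {"tx": 0, "ty": 0, "tz": 0, "rx": 0, "ry": 0, "rz": 0, "fingers": 2.5},
  {"tx": 0, "ty": 0, "tz": 0, "rx": 0, "ry": 0, "rz": 0, "fingers": 3.0},
  {"tx": 0, "ty": 0, "tz": 0, "rx": 0, "ry": 0, "rz": 0, "fingers": 3.6},
  {"tx": 0, "ty": 0, "tz": 0, "rx": 0, "ry": 0, "rz": 0, "fingers": 4.2},
  {"tx": 0, "ty": 0, "tz": 0, "rx": 0, "ry": 0, "rz": 0, "fingers": 4.2},
])

```text
time_s: 13.68
position: [0.4981, 0.1019, 0.1164]
tcp_rot: [[0.168, 0.089, -0.982], [-0.866, -0.462, -0.19], [-0.47, 0.883, -0.0]]
ft_force: [-0.1, -0.6, -2.2]
finger_gap: 0.0419
```

```bash
python3 -c "
from path import *
from h import *
snap('b5',{'scene':(60,220,230,490),'top':(120,280,40,250)});where();prof(Y=range(-30,160,10));plan([(85+32*f,117.3-55*f,152) for f in (.15,.3,.45,.6,.75,.9,1)])
"
```

```text
t 13.78 stand x,y,z mm [-68.4  85.4 116.5] th 151.9 xs.X 0.002 Yperp 0.001 F [-0.4 -0.  -1.1] M [0.52 0.09 0.03] gap 42.1
[[-30, 48.8, 49.0], [-20, 48.6, 50.9], [-10, 70.9, 70.8], [0, 74.6, 75.3], [10, 79.0, 77.9], [20, 83.7, 83.4], [30, 88.4, 88.7], [40, 91.8, 91.9], [50, 97.9, 97.0], [60, 101.3, 101.5], [70, 105.3, 105.3], [80, 109.5, 108.9], [90, 114.2, 114.5], [100, 118.4, 117.6], [110, 122.9, 122.2], [120, 125.5, 126.1], [130, 130.3, 129.7], [140, None, None], [150, None, None]]
tx -0.04 ty -0.86 rz 0.1 q [ 33.  37.  94. -55.  87. 136.] dq 1.0 0.0
tx -0.08 ty -1.82 rz 0.1 q [ 34.  38.  94. -54.  87. 136.] dq 1.0 0.0
tx -0.11 ty -2.77 rz 0.1 q [ 34.  39.  93. -54.  87. 137.] dq 1.0 0.0
tx -0.15 ty -3.72 rz 0.1 q [ 35.  40.  93. -54.  87. 138.] dq 1.0 0.0
tx -0.18 ty -4.68 rz 0.1 q [ 35.  41.  93. -54.  87. 139.] dq 1.0 0.0
tx -0.22 ty -5.63 rz 0.1 q [ 36.  42.  92. -53.  86. 139.] dq 1.0 0.0
tx -0.24 ty -6.27 rz 0.1 q [ 36.  43.  92. -53.  86. 140.] dq 1.0 0.0
```

View pics/b5.png

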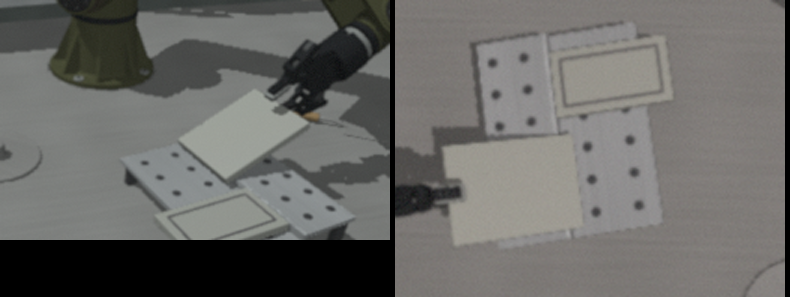

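The board rests on the lower finger at 23°, as predicted. Lowering.

Call:
drive_tool([
  {"tx": 0, "ty": -0.6, "tz": 0, "rx": 0, "ry": 0, "rz": 0, "fingers": 4.2},
  {"tx": -0.05, "ty": -1.2, "tz": 0, "rx": 0, "ry": 0, "rz": 0, "fingers": 4.2},
  {"tx": -0.1, "ty": -1.8, "tz": 0, "rx": 0, "ry": 0, "rz": 0, "fingers": 4.2},
  {"tx": -0.1, "ty": -2.5, "tz": 0, "rx": 0, "ry": 0, "rz": 0, "fingers": 4.2},
  {"tx": -0.15, "ty": -3.2, "tz": 0, "rx": 0, "ry": 0, "rz": 0, "fingers": 4.2},
  {"tx": -0.15, "ty": -3.9, "tz": 0, "rx": 0, "ry": 0, "rz": 0, "fingers": 4.2},
  {"tx": -0.15, "ty": -3.9, "tz": 0, "rx": 0, "ry": 0, "rz": 0, "fingers": 4.2},
])

```text
time_s: 14.65
position: [0.4943, 0.1214, 0.0822]
tcp_rot: [[0.168, 0.089, -0.982], [-0.867, -0.462, -0.19], [-0.47, 0.883, 0.0]]
ft_force: [0.3, -0.3, -1.2]
finger_gap: 0.042
```

```bash
python3 -c "
from path import *
from h import *
snap('b6',{'scene':(60,220,230,490),'top':(120,280,40,250)});where();prof(Y=range(-30,160,10))
"
```

```text
t 14.75 stand x,y,z mm [-68.4 105.1  82.8] th 151.9 xs.X 0.002 Yperp 0.001 F [-0.2  0.1 -0.6] M [ 0.59  0.08 -0.01] gap 41.6
[[-30, 49.6, 48.3], [-20, 50.2, 49.2], [-10, 73.4, 72.5], [0, 74.2, 74.0], [10, 74.8, 76.1], [20, 79.0, 77.5], [30, 78.9, 78.4], [40, 79.8, 79.7], [50, 80.4, 81.5], [60, 83.1, 83.7], [70, 84.8, 84.0], [80, 85.0, 84.9], [90, 86.3, 86.2], [100, 87.4, 87.3], [110, 88.6, 90.1], [120, 91.0, 90.2], [130, 90.9, 91.2], [140, 93.2, 93.9], [150, 89.7, None]]
```

View pics/b6.png

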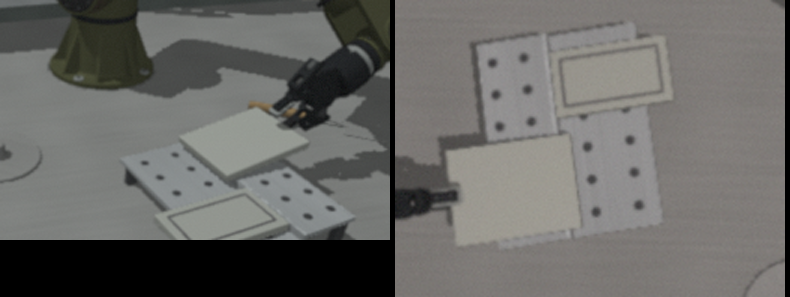

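Call:
drive_tool([
  {"tx": 0, "ty": -0.5, "tz": 0, "rx": 0, "ry": 0, "rz": 0, "fingers": 4.2},
  {"tx": -0.05, "ty": -1.0, "tz": 0, "rx": 0, "ry": 0, "rz": 0, "fingers": 4.2},
  {"tx": -0.05, "ty": -1.4, "tz": 0, "rx": 0, "ry": 0, "rz": 0, "fingers": 4.2},
  {"tx": -0.1, "ty": -1.8, "tz": 0, "rx": 0, "ry": 0, "rz": 0, "fingers": 4.2},
  {"tx": -0.1, "ty": -2.1, "tz": 0, "rx": 0, "ry": 0, "rz": 0, "fingers": 4.2},
  {"tx": -0.1, "ty": -2.4, "tz": 0, "rx": 0, "ry": 0, "rz": 0, "fingers": 4.2},
  {"tx": -0.1, "ty": -2.4, "tz": 0, "rx": 0, "ry": 0, "rz": 0, "fingers": 4.2},
])

```text
time_s: 15.62
position: [0.4921, 0.1332, 0.0619]
tcp_rot: [[0.168, 0.089, -0.982], [-0.867, -0.462, -0.19], [-0.47, 0.883, -0.0]]
ft_force: [0.2, -0.9, -0.3]
finger_gap: 0.0421
```

```bash
python3 -c "
from path import *
from h import *
snap('b7',{'scene':(60,220,230,490),'top':(120,280,40,250)});where();prof(Y=range(-30,160,10))
"
```

```text
t 15.72 stand x,y,z mm [-68.4 117.2  62.1] th 151.9 xs.X 0.002 Yperp 0.001 F [-0.3  0.1 -0. ] M [0.4  0.08 0.03] gap 42.0
[[-30, 48.8, 48.4], [-20, 48.5, 47.7], [-10, 74.2, 75.5], [0, 75.5, 75.0], [10, 75.6, 75.3], [20, 75.4, 76.2], [30, 75.2, 74.4], [40, 73.6, 76.0], [50, 73.7, 74.7], [60, 75.8, 75.0], [70, 75.1, 74.1], [80, 75.2, 75.1], [90, 74.0, 73.5], [100, 74.7, 74.4], [110, 74.9, 74.2], [120, 75.4, 74.6], [130, 76.3, 73.9], [140, 74.5, 74.0], [150, 75.0, 74.2]]
```

View pics/b7.png

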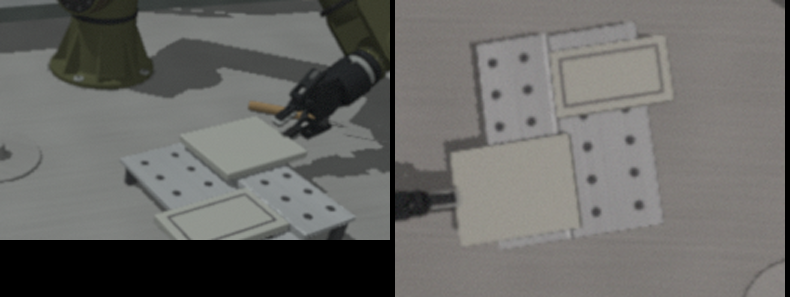

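The board lies flat with its top at 75 mm and no contact force. I'll retract along the tool axis.

Call:
drive_tool([
  {"tx": -1.5, "ty": 0, "tz": 0, "rx": 0, "ry": 0, "rz": 0, "fingers": 4.2},
  {"tx": -3.5, "ty": 0, "tz": 0, "rx": 0, "ry": 0, "rz": 0, "fingers": 4.2},
  {"tx": -6, "ty": 0, "tz": 0, "rx": 0, "ry": 0, "rz": 0, "fingers": 4.2},
  {"tx": -9, "ty": 0, "tz": 0, "rx": 0, "ry": 0, "rz": 0, "fingers": 4.2},
  {"tx": -12, "ty": 0, "tz": 0, "rx": 0, "ry": 0, "rz": 0, "fingers": 4.2},
  {"tx": -12, "ty": 0, "tz": 0, "rx": 0, "ry": 0, "rz": 0, "fingers": 4.2},
])

```text
time_s: 16.48
position: [0.4718, 0.2397, 0.1198]
tcp_rot: [[0.171, 0.088, -0.981], [-0.865, -0.464, -0.192], [-0.472, 0.882, -0.003]]
ft_force: [-0.2, -1.2, -0.4]
finger_gap: 0.0421
```

Run:
```python
from path import *
from h import *
snap('b8',{'scene':(60,240,200,490),'top':(100,290,20,250)});where();narrow2('top0.npz');narrow2('top_last.npz')
prof(Y=range(-20,160,20))
f=dict(np.load('top_last.npz'));im=cv2.GaussianBlur(f["pixels"],(3,3),0).astype(int)
m=((im[...,0]-im[...,2]>=6)&(im[...,0]>110)).astype(np.uint8);m[:,:55]=0
m=cv2.morphologyEx(m,cv2.MORPH_OPEN,np.ones((7,7)));n,l=cv2.connectedComponents(m)
uv=proj(f,W(-.068,.05,.076))[0].astype(int);m=(l==l[uv[1],uv[0]]).astype(np.uint8)
c=max(cv2.findContours(m,cv2.RETR_EXTERNAL,cv2.CHAIN_APPROX_NONE)[0],key=cv2.contourArea)
r=cv2.minAreaRect((pts(f,c.reshape(-1,2),.076)[:,:2]*1000).astype(np.float32));d=np.r_[np.array(r[0])/1000,0]-O
print(r,"stand",d@xs,d@ys)
```

```text
t 16.57 stand x,y,z mm [-68.9 223.5 118.5] th 151.9 xs.X 0.003 Yperp 0.001 F [0.3 0.3 0. ] M [0.42 0.08 0.03] gap 42.0
narrow ((664.0858154296875, -38.06971740722656), (97.33769989013672, 166.42770385742188), 10.89093017578125)
narrow ((664.0795288085938, -37.92704772949219), (96.9461898803711, 166.45640563964844), 10.694236755371094)
[[-20, 48.6, 49.2], [0, 75.2, 74.9], [20, 74.6, 75.5], [40, 75.1, 74.9], [60, 75.2, 75.8], [80, 75.0, 74.6], [100, 74.8, 75.1], [120, 74.2, 75.0], [140, 75.3, 73.6]]
((625.6673583984375, -364.4945068359375), (1008.0950927734375, 1255.3424072265625), 0.7158628702163696) stand -0.030489313836138187 -0.3966063682894211
```

View pics/b8.png

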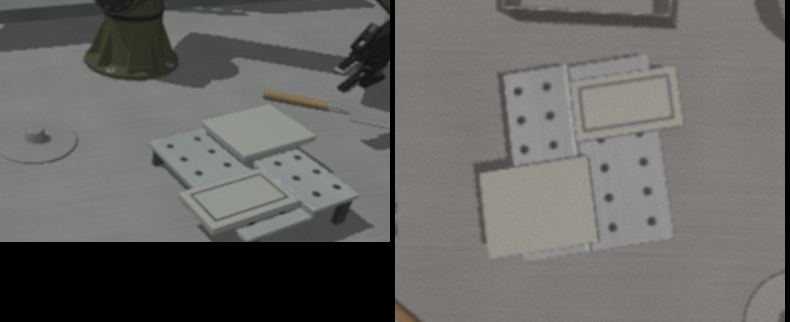

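The wide board lies plain face up and square on the upper deck, and the gripper is clear. My mask for its pose merged with the background, so I'll redo it by height and then hand in.

Run:
```python
from path import *
from h import *
f=dict(np.load('top_last.npz'))
v,u=np.mgrid[0:384,0:512];P=pts(f,np.c_[u.ravel(),v.ravel()])-O
y=(P@ys).reshape(384,512);x=(P@xs).reshape(384,512);Z=P[:,2].reshape(384,512)
m=((Z>.069)&(Z<.09)&(abs(x+.07)<.1)&(y>-.03)&(y<.18)).astype(np.uint8);m=cv2.morphologyEx(m,cv2.MORPH_CLOSE,np.ones((3,3)));m=cv2.morphologyEx(m,cv2.MORPH_OPEN,np.ones((7,7)))
c=max(cv2.findContours(m,cv2.RETR_EXTERNAL,cv2.CHAIN_APPROX_NONE)[0],key=cv2.contourArea)
r=cv2.minAreaRect((pts(f,c.reshape(-1,2),.076)[:,:2]*1000).astype(np.float32));d=np.r_[np.array(r[0])/1000,0]-O
print(r,"stand",(d@xs).round(4),(d@ys).round(4))
if .035<d@ys<.085:
    from station import bot
    print(bot.sign_off())
```

```text
((501.3778076171875, 82.31853485107422), (131.16322326660156, 166.60626220703125), 10.772688865661621) stand -0.0689 0.0656
the job is handed in; nothing more can be done
None
```

I turned the wider board over onto the upper deck, plain wet side up, and handed the job in at about 16.6 s. The sign-off gave no verdict.

**How it went:** I straddled the board's overhanging edge with the open fingers and levered it to about 28° on the lower finger. I then gripped it, took it up to vertical and set it down against the step. From there I lowered it, still gripped, to 28° above the deck, eased it flat on the lower finger and withdrew along the tool axis.

**Last checks:**
- **Wide board:** it lies flat, with its top face 74–76 mm high. Its centre is 66 mm beyond the step face and 69 mm from the middle of the stand's length, and it is square to within about 0.1°.
- **Narrow board:** its measured centre shifted by 0.1 mm, which is within measuring error.
- **Gripper:** it is clear of everything, and the wrist force reads about zero.

**Checks that failed or disagreed:**
- The first grip held only about 13 mm of the board, because the finger tips looked about 17 mm shorter than the tool point suggests. I loosened, went deeper and gripped again.
- The finger opening read about 12.5 mm on the 14 mm board while gripped.
- A mask for the narrow board and one for the wide board's final pose merged with the background. I redid both using height.

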